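Clip the blocking bell into the sloped spring rack

TASK

Lift the spindle with the steel bell off the heat block and put it away in the sloped spring-clip rack, bell end uphill: press it square into the clips until both pairs of jaws snap over it and it lies fully home, then stop pushing and let go, never bearing down hard on the rests under it. Leave the pot, the lens blank and the two loose bells standing where they are.

Things in the scene. Friction and masses are not known exactly. Their poses are not given: they have to be found in the camera images.
- spindle: Steel blocking bell on a straight spindle, about 0.26 kg, balanced near its origin: mid-shank, on the axis; x runs towards the bell. Shank 18 mm thick from x = -46 to 46 mm; then the bell (24 mm neck, 44 mm mouth at x = 82 mm); at the other end a red knob, 26 mm thick, ending at x = -60 mm. At the start it lies level on the heat block.
- heat: Fixed aluminium heat block 110 x 80 mm, top 48 mm high, on black rubber feet; origin under its centre on the bench. Two steel vee posts (16 mm long, 30 mm wide, at x = -30 and 30 mm) carry the shank level, its axis 84 mm above the bench, bell towards +x. Between the posts 44 mm of shank is bare, free at both sides and 36 mm down.
- cradle: Green sloped plate of the fixed rack, 35 degrees from level, facing up and to the robot. Origin: where the spindle's origin lies when home, 100 mm above the bench. x uphill along the shank's line, y across, z out of the slope (the way in is -z). Clips, 16 mm long, at x = -30 and 30 mm; 44 mm between them is free for fingers, down to the plate 38 mm below. Spindle may sit 8 mm off along x.
- jaw0l (a joint): One of four alike brass spring jaws, two per clip; value: how far it is sprung outward (m), 0 at rest, up to 0.0045 as the shank passes, under 0.001 with it home. Its round bead, 6 mm thick, stands 9 mm above the home axis; the 9 mm gap between two beads must open to 18 mm.
- rest (a point): Point in the lower clip, on the home axis, 30 mm downhill of the cradle's origin. Laid on the beads a shank lies 18 mm above home; pushed on, both clips together resist up to about 10 to 14 N, most at about 14 mm above home, then give way and from 9 mm draw the shank down by themselves, with up to 12 N.
- vees: Two steel vee rests on rubber under the clips, on which the shank lies when home; origin and axes as the cradle's. Pressed, they give way along -z: it takes about 12 N to push the shank 2 mm below home and 25 N for 5 mm, then after 7 mm they are hard. More than 30 N on them is bearing down too hard.
- pot: Bystander: cream ceramic dopping pot, 72 mm across, 60 mm high, loose; origin under its centre.
- lens: Bystander: clear meniscus lens blank, 60 mm across, 12 mm high, loose on the bench; origin under its centre.
- bell_a: Bystander: steel blocking bell without spindle, standing mouth down, 44 mm across, 44 mm high; origin under its centre.
- bell_b: Bystander: another such bell, 44 mm across, 44 mm high; origin under its centre.
There are look-alikes about, which are no part of the job. There is more than one size of the spindle; the job needs the middle-sized.

How it is judged:
By the outcome, as a careful person would: the job done as asked, in the order asked, and still so for the second after the job is handed in, with the robot touching nothing.
It also fails if it takes over 38 s, if anything falls off the work surface, if the arm or the gripper's body presses on something with over 40 N, if the wrist force passes 120 N, or if a joint passes its speed limit or range.

ROBOT

A 6-joint arm with a two-finger parallel gripper is mounted at the origin on the work surface. World frame = base frame: x ahead of the robot, y to its left, z up, the work surface at z = 0. Lengths are in mm, angles in rad, forces in N, time in s.
With the tool pointing down it reaches from about 150 to 775 mm from the base axis. Payload 6.1 kg.
Tool frame: the origin (TCP) lies on the centre line of the jaws, within the pads' length; the fingertips stand ahead of it and the grasp point (between the pads) lies 3 mm ahead of it (manip.tip_extent is the z of the fingertips in the tool frame, in mm); z points along the fingers, y is the line along which they close (so a half turn about z gives the same grasp; the last joint's range is limited). The gripper opens to 85 mm and grips with 20 to 120 N. Pads are 22 mm wide; open, the fingers measure 114 mm over their backs; the gripper's body (76 mm by 85 mm) begins 54 mm behind the grasp point. The pads swing forward as they close: fully open they stand 13 mm farther back than shut.
Start: joints at [-1.267, 0.126, -0.04, 1.405, 0, 1.571], TCP at [157.046, -500.944, 253.295] pointing down, gripper open.
Joint ranges: [-2.72, 2.72], [-0.95, 1.95], [-1.27, 1.35], [-1.78, 2.02], [-1.46, 1.47], [-3.14, 3.14]. Speed limits (rad/s): [2.39, 2.39, 3.01, 3.14, 3.14, 3.14].

INTERFACE

Orientations are given as a 3x3 rotation matrix whose columns are the frame's x, y, z axes.
In Python, from cell import readout, eyes, workorder, manip gives the robot as it stands.
- The arm moves only by the tool jog_arm, never from a script. Its argument "moves" is a list of rows, each an object of numbers: "ax", "ay", "az": the turn, a rotation vector about the tool's x, y, z each as a share of 360 degrees, from -1 to 1; "tx", "ty", "tz": the shift along the tool's x, y, z each as a share of 1 m, from -1 to 1; "hand": the finger opening in mm, from 0 to 85.4. A call has 1 to 5 rows; each row is the pose to reach, as a shift and turn from the pose commanded when the call began, along the tool's axes at that moment, turning the shorter way round; what a row does not reach only later rows make up. A row lasts 1/12 s, in which the tool goes at most 41.7 mm and 7.16 degrees, less where a joint would pass 70% of its speed; a pose out of reach is approached as far as the arm can. A call with a number of a shift or a turn outside -1 to 1 is refused whole. A call with a gripper value outside its range is refused whole. The fingers move at their own pace and stop on an object; "newtons" is the grip in N (left out, the last holds). Time passes only in rows, so rows that repeat a pose let the fingers close. It gives the time, the measured TCP pose, the force, the opening and the grip force at its end, in the units of the state.
- readout.observe(): the state, without advancing time (a new reading comes with each control period).
- eyes.snapshot(name): name is "side" or "top" or "wrist"; returns the picture (400x640x3 uint8, red, green, blue); there is no depth.
- eyes.camera_model(name): a dict with "fx", "fy", "cx", "cy" (pixels), "pose" (4x4, takes a point from camera to world coordinates); the wrist camera has in their place "hand_eye" (4x4, takes a point from camera to tool coordinates, whose origin is the TCP and whose axes are the flange's). Camera axes: x right, y up, looking along -z (the intrinsics and any distortion apply to the point x, -y, -z); pixel columns grow to the right and rows downward; lengths in mm; the calibration is good to about 2 mm. A picture is of the moment at which its call begins: read the wrist's pose just before it. camera_model takes no time and is no camera call.
- workorder.hand_in(): hands the job in; it is judged then, once.
The state is a dict: "time_s": time; "joint_positions": joint angles; "qd": joint speeds; "joint_torque": joint torques, N m; "tool_pos": TCP position; "eef_rot": TCP orientation; "force": force on the tool from outside, world axes, zero at the start; "wrist_torque": the same for the moment, N m; "width": finger opening in mm; "grasp_force": force on a finger pad.
Only numpy, scipy, OpenCV 4.12 (cv2) and the standard library are available. Lean on these libraries where they do the work, as an engineer would, in place of code of your own. Each camera call takes 0.05 s, during which the arm holds its last target. There are 200 camera calls.

## Working session

There is one attempt and no reset: what is moved stays moved. The work goes in short steps, Python scripts to look and compute and a tool call to move; the robot and the scene stay as the last step left them, time stands still between calls to the robot, and variables do not carry over. Pictures are saved under pics/ and viewed, at most 10 in all, crops included, and the job is handed in when it is done.

Besides the shell and the picture viewer there is one more tool, called after "Emit:" as a command line: name --argument value ..., lists and objects as JSON in quotes. jog_arm: Moves the arm, as the interface text tells. Its arguments: {"type":"object","properties":{"moves":{"type":"array","items":{"type":"object","properties":{"ax":{"type":"number","minimum":-1,"maximum":1},"ay":{"type":"number","minimum":-1,"maximum":1},"az":{"type":"number","minimum":-1,"maximum":1},"tx":{"type":"number","minimum":-1,"maximum":1},"ty":{"type":"number","minimum":-1,"maximum":1},"tz":{"type":"number","minimum":-1,"maximum":1},"hand":{"type":"number"}}}},"newtons":{"type":"number"}},"required":["moves"]}

```bash
mkdir -p pics; cat > h.py <<'E'
import numpy as np, cv2
from cell import readout, eyes, workorder, manip
def save(n,im): cv2.imwrite('pics/'+n,cv2.cvtColor(im,cv2.COLOR_RGB2BGR))
def ray(cam,u,v,T=None):
    m=eyes.camera_model(cam)
    P=np.array(m['pose']) if 'pose' in m else T@np.array(m['hand_eye'])
    d=np.array([(u-m['cx'])/m['fx'],-(v-m['cy'])/m['fy'],-1.])
    return P[:3,3],P[:3,:3]@d
def onz(cam,u,v,z,T=None):
    o,d=ray(cam,u,v,T); return o+d*(z-o[2])/d[2]
def tool(s):
    T=np.eye(4);T[:3,:3]=s['eef_rot'];T[:3,3]=s['tool_pos'];return T
E
python3 - <<'E'
from h import *
a=eyes.snapshot('top');b=eyes.snapshot('side')
np.save('top.npy',a);np.save('side.npy',b)
save('top.png',a);save('side.png',b)
for n in('top','side','wrist'):
  print({k:np.round(v,3).tolist() if not isinstance(v,str) else v for k,v in eyes.camera_model(n).items()})
print(manip.tip_extent,readout.observe())
E
```

```text
{'fx': 391.785, 'fy': 391.785, 'cx': 314.353, 'cy': 201.281, 'pose': [[0.016, 0.986, -0.168, 402.534], [-1.0, 0.014, -0.015, -31.641], [-0.012, 0.168, 0.986, 858.97], [0.0, 0.0, 0.0, 1.0]]}
{'fx': 388.804, 'fy': 388.804, 'cx': 314.339, 'cy': 199.329, 'pose': [[-0.98, 0.137, -0.141, 417.379], [-0.196, -0.741, 0.642, 528.142], [-0.016, 0.657, 0.754, 733.309], [0.0, 0.0, 0.0, 1.0]]}
{'fx': 307.159, 'fy': 307.159, 'cx': 318.717, 'cy': 203.126, 'hand_eye': [[0.0, 0.947, 0.32, 80.948], [1.0, 0.0, -0.0, -0.111], [-0.0, 0.32, -0.947, -119.398], [0.0, 0.0, 0.0, 1.0]]}
22.0 {'time_s': 0.1, 'joint_positions': array([-1.26696768e+00,  1.26308621e-01, -4.04775069e-02,  1.40538746e+00,
       -4.94202054e-05,  1.57080038e+00]), 'qd': array([-0.00050772, -0.00096212,  0.0034305 , -0.00102326, -0.00013913,
       -0.00057401]), 'joint_torque': array([-3.43527036e-04, -4.36900163e+01,  3.53609419e+01,  1.35068354e-02,
       -5.75276181e-05,  2.85801079e-06]), 'tool_pos': array([ 156.95825623, -500.65158653,  252.62562058]), 'eef_rot': array([[ 9.54199240e-01,  2.99171523e-01, -4.59199647e-04],
       [ 2.99171871e-01, -9.54198356e-01,  1.29939440e-03],
       [-4.94257470e-05, -1.37726077e-03, -9.99999050e-01]]), 'force': array([ 0.31978601, -0.28407043,  0.37521595]), 'wrist_torque': array([-0.01050958,  0.03983086,  0.0077914 ]), 'grasp_force': 0.0, 'width': 85.24930520556106}
```

View pics/top.png

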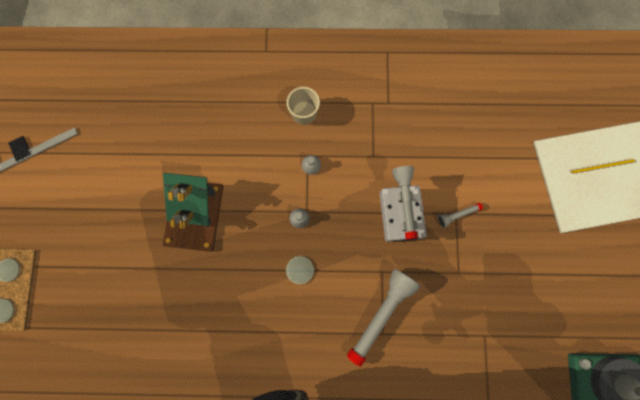

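View pics/side.png

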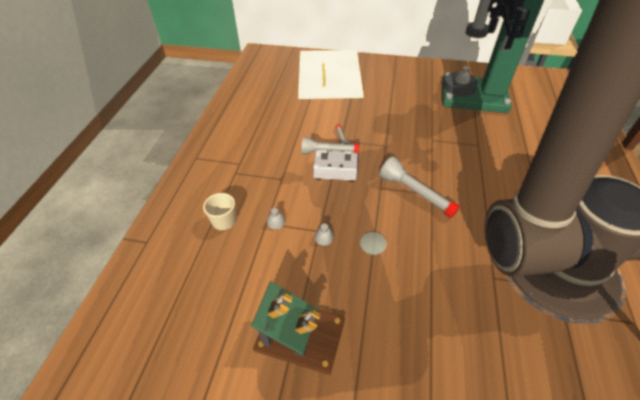

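The candidates in the top view are the spindle on the heat block (405,203), a large one on the bench (382,318) and a small one (460,215). The middle-sized one, lying on the block, is the job's. The rack is at (187,205), with uphill towards the image top (+x). I'll check this in one close crop.

```bash
python3 - <<'E'
from h import *
a=np.load('top.npy');b=np.load('side.npy')
R=lambda im,x,y,w,h:cv2.resize(im[y:y+h,x:x+w],(400,300),interpolation=cv2.INTER_CUBIC)
c=np.vstack([np.hstack([R(a,365,160,80,90)if 0 else R(a,345,150,120,90),R(a,135,165,120,90)]),np.hstack([R(b,280,110,120,90),R(b,235,280,120,90)])])
save('crop.png',c)
hsv=cv2.cvtColor(a,cv2.COLOR_RGB2HSV)
red=((hsv[...,0]<8)|(hsv[...,0]>172))&(hsv[...,1]>180)&(hsv[...,2]>110)
n,l,s,ce=cv2.connectedComponentsWithStats(red.astype(np.uint8))
print([(s[i].tolist(),ce[i].round(1).tolist()) for i in range(1,n) if s[i][4]>8])
E
```

```text
[([477, 203, 6, 8, 30], [479.8, 205.9]), ([406, 231, 11, 8, 68], [410.7, 234.8]), ([347, 349, 19, 17, 172], [355.1, 357.5])]
```

View pics/crop.png

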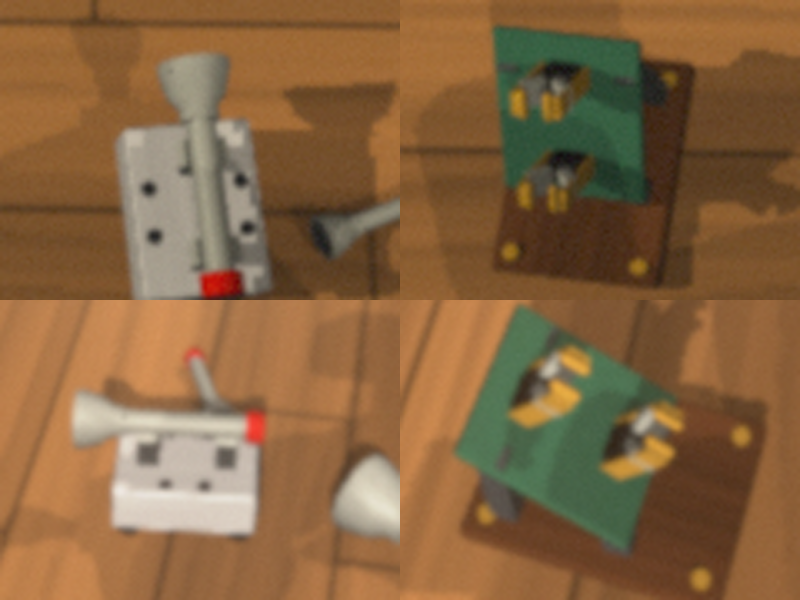

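```bash
cat >> h.py <<'E'
def tri(*rays):
    A=np.zeros((3,3));b=np.zeros(3);L=[]
    for o,d in rays:
        d=d/np.linalg.norm(d);M=np.eye(3)-np.outer(d,d);A+=M;b+=M@o;L.append((o,M))
    p=np.linalg.solve(A,b);return p,[float(np.linalg.norm(M@(p-o))) for o,M in L]
E
python3 - <<'E'
from h import *
def t(x,y,a):return (a[0]+x*.3,a[1]+y*.3)
T1,T2,S1,S2=(345,150),(135-120,165)  ,(280,110-90),(235-120,280-90)
for n,p in dict(mouth=(194,60),neck=(203,130),low=(215,265),kend=(222,287)).items(): print(n,onz('top',*t(*p,T1),84).round(1))
for n,p,q in [('kend',(222,285),(265,427)),('mouth',(194,75),(85,418))]: print(n,tri(ray('top',*t(*p,T1)),ray('side',*t(*q,S1))))
# rack: screws and plate corners
for n,p,q in [('scr_nearleft',(510,252),(740,436)),('scr_nearright',(638,268),(700,580)),('platelowR',(643,203),(632,552)),('platetopR',(638,43),(457,455)),('platetopL',(495,28),(520,307)),('platelowL',(505,185),(675,395))]:
  print(n,tri(ray('top',*t(*p,T2)),ray('side',*t(*q,S2))))
for n,p in dict(pot=(303,100),ba=(311,164),bb=(299,218),lens=(300,270)).items(): print(n,onz('top',*p,30).round())
E
```

```text
mouth [ 605.8 -199.3   84. ]
neck [ 562.3 -203.8   84. ]
low [ 480.8 -209.    84. ]
kend [ 467.8 -212.8   84. ]
kend (array([ 465.16575512, -212.71581801,   83.71620017]), [3.8042030304671495, 3.8042030304671828])
mouth (array([ 596.67597709, -199.4058112 ,   82.6652967 ]), [0.04232471124943963, 0.04232471124948195])
scr_nearleft (array([446.72066923, 256.54273535, 115.67228454]), [2.935578209808008, 2.9355782098080034])
scr_nearright (array([ 459.06802645,  251.62675454, -122.97606994]), [4.784912796565875, 4.784912796565911])
platelowR (array([ 505.41985207,  247.1404201 , -109.76669105]), [3.4698280742443215, 3.4698280742444654])
platetopR (array([612.51592166, 236.17397866, -33.31997034]), [5.571655908814964, 5.571655908815006])
platetopL (array([557.82811868, 245.07773641, 188.53136245]), [5.189744962955369, 5.189744962955218])
platelowL (array([481.16449975, 252.62430514, 140.26938909]), [4.003318496859131, 4.003318496859099])
pot [774.  10.  30.]
ba [626. -11.  30.]
bb [507.  13.  30.]
lens [398.   8.  30.]
```

```bash
python3 - <<'E'
from h import *
def t(x,y,a):return (a[0]+x*.3,a[1]+y*.3)
T2,S2=(15,165),(115,190)
P={}
for n,p,q in [('scr_nearleft',(510,252),(700,580)),('scr_nearright',(638,268),(740,436)),('lowR',(643,203),(675,395)),('topR',(638,43),(520,307)),('topL',(495,28),(457,455)),('lowL',(505,185),(632,552))]:
  P[n],e=tri(ray('top',*t(*p,T2)),ray('side',*t(*q,S2)));print(n,P[n].round(1),round(e[0],1))
u=(P['topR']+P['topL']-P['lowR']-P['lowL'])/2;v=(P['topL']+P['lowL']-P['topR']-P['lowR'])/2
print(u,v,np.degrees(np.arctan2(u[1],u[0])),np.degrees(np.arctan2(-v[0],v[1])),np.degrees(np.arctan2(u[2],np.hypot(*u[:2]))))
print(sum(P[k] for k in('lowR','topR','topL','lowL'))/4)
E
```

```text
scr_nearleft [456.3 295.9  14.2] 0.2
scr_nearright [447.6 212.   14. ] 0.5
lowR [487.2 204.9  36.8] 0.3
topR [576.6 197.   94.9] 0.9
topL [585.3 284.5  94.3] 0.4
lowL [495.4 294.8  33.7] 2.0
[89.62060861 -9.03991551 59.35157947] [ 8.43110782 88.72198158 -1.81836612] -5.759869704921582 -5.42842505287795 33.38129238394357
[536.1210668  245.31589592  64.92823335]
```

The plate's slope is 33° (35° expected), its yaw is -5.6° and its origin works out near (514,247,96), against 100 expected. The spindle is 142 mm long, as described, with its origin near (526,-206,84) and yaw about 5°. I'll hover over it and take a closer look.

Emit:
jog_arm --moves '[{"tx": 0.44,"ty": -0.171,"tz": 0.063,"az": 0.034,"hand": 50},{"tx": 0.44,"ty": -0.171,"tz": 0.063,"az": 0.034,"hand": 50},{"tx": 0.44,"ty": -0.171,"tz": 0.063,"az": 0.034,"hand": 50},{"tx": 0.44,"ty": -0.171,"tz": 0.063,"az": 0.034,"hand": 50},{"tx": 0.44,"ty": -0.171,"tz": 0.063,"az": 0.034,"hand": 50}]' --newtons 80

```text
invalid input
```

Emit:
jog_arm --moves '[{"ax": 0,"ay": 0,"az": 0.034,"tx": 0.44,"ty": -0.171,"tz": 0.063,"hand": 50},{"ax": 0,"ay": 0,"az": 0.034,"tx": 0.44,"ty": -0.171,"tz": 0.063,"hand": 50},{"ax": 0,"ay": 0,"az": 0.034,"tx": 0.44,"ty": -0.171,"tz": 0.063,"hand": 50},{"ax": 0,"ay": 0,"az": 0.034,"tx": 0.44,"ty": -0.171,"tz": 0.063,"hand": 50},{"ax": 0,"ay": 0,"az": 0.034,"tx": 0.44,"ty": -0.171,"tz": 0.063,"hand": 50}]' --newtons 80

```text
time_s: 0.52
tool_pos: [316.5, -372.8, 225.7]
eef_rot: [[0.996, 0.089, -0.0], [0.089, -0.996, 0.0], [-0.0, -0.0, -1.0]]
force: [0.5, -0.8, -0.5]
width: 49.9
grasp_force: 0.0
```

Emit:
jog_arm --moves '[{"ax": 0,"ay": 0,"az": 0,"tx": 0.22,"ty": -0.146,"tz": 0.036,"hand": 50},{"ax": 0,"ay": 0,"az": 0,"tx": 0.22,"ty": -0.146,"tz": 0.036,"hand": 50},{"ax": 0,"ay": 0,"az": 0,"tx": 0.22,"ty": -0.146,"tz": 0.036,"hand": 50},{"ax": 0,"ay": 0,"az": 0,"tx": 0.22,"ty": -0.146,"tz": 0.036,"hand": 50},{"ax": 0,"ay": 0,"az": 0,"tx": 0.22,"ty": -0.146,"tz": 0.036,"hand": 50}]'

```text
time_s: 0.93
tool_pos: [477.8, -243.3, 197.5]
eef_rot: [[0.996, 0.09, -0.0], [0.09, -0.996, 0.0], [-0.0, -0.0, -1.0]]
force: [-0.1, -0.4, 0.1]
width: 50.1
grasp_force: 0.0
```

Emit:
jog_arm --moves '[{"ax": 0,"ay": 0,"az": 0,"tx": 0.02,"ty": -0.014,"tz": 0.003,"hand": 50},{"ax": 0,"ay": 0,"az": 0,"tx": 0.02,"ty": -0.014,"tz": 0.003,"hand": 50},{"ax": 0,"ay": 0,"az": 0,"tx": 0.02,"ty": -0.014,"tz": 0.003,"hand": 50}]'

```text
time_s: 1.18
tool_pos: [495.8, -228.1, 194.1]
eef_rot: [[0.996, 0.093, -0.002], [0.093, -0.996, 0.001], [-0.002, -0.001, -1.0]]
force: [-0.1, -0.0, 0.4]
width: 49.9
grasp_force: 0.0
```

```bash
python3 - <<'E'
from h import *
s=readout.observe();print(s['time_s'],s['tool_pos'],s['force']);np.save('T1.npy',tool(s))
a=eyes.snapshot('wrist');np.save('w1.npy',a);save('w1.png',a)
E
```

```text
1.1833 [ 495.83061979 -228.08331857  194.07667723] [-0.12183013 -0.04363798  0.39849649]
```

View pics/w1.png

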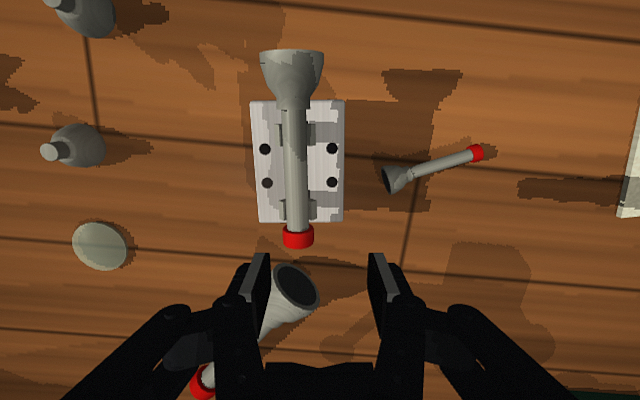

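The wrist view shows the spindle on the block, with the mouth centred at (292,52) and the red knob at (298,237). The other two sizes are elsewhere, so the choice is confirmed.

```bash
python3 - <<'E'
from h import *
a=np.load('w1.npy');T=np.load('T1.npy')
g=cv2.cvtColor(a,cv2.COLOR_RGB2GRAY).astype(int)
for v in (60,110,130,165,190,205): print(v,g[v,255:345:2].tolist())
hsv=cv2.cvtColor(a,cv2.COLOR_RGB2HSV)
red=((hsv[...,0]<8)|(hsv[...,0]>172))&(hsv[...,1]>180)&(hsv[...,2]>80);red[260:]=0;red[:,:250]=0;red[:,400:]=0
ys,xs=np.where(red);print(xs.min(),xs.max(),ys.min(),ys.max(),xs.mean(),ys.mean())
for n,p in dict(mouth=(292,52),neck=(293,95),knobtopfront=(xs.mean(),ys.min()+3),knob=(xs.mean(),ys.mean())).items():print(n,onz('wrist',*p,84,T).round(1),onz('wrist',*p,97,T).round(1))
E
```

```text
60 [77, 77, 86, 126, 127, 133, 136, 140, 135, 155, 159, 155, 151, 140, 146, 139, 133, 130, 133, 97, 93, 90, 86, 82, 78, 72, 69, 65, 63, 77, 77, 72, 69, 65, 55, 102, 98, 100, 100, 100, 99, 101, 100, 99, 101]
110 [192, 185, 189, 190, 154, 152, 146, 155, 157, 152, 154, 158, 158, 100, 96, 55, 153, 136, 124, 110, 95, 82, 64, 57, 56, 27, 205, 194, 188, 186, 185, 185, 187, 190, 182, 186, 185, 189, 198, 198, 196, 162, 121, 118, 118]
130 [184, 191, 184, 189, 184, 183, 181, 154, 155, 153, 151, 154, 92, 51, 142, 140, 155, 146, 127, 116, 104, 85, 72, 60, 58, 51, 56, 57, 78, 82, 97, 124, 123, 125, 120, 122, 123, 125, 128, 128, 126, 121, 122, 118, 120]
165 [184, 176, 184, 179, 182, 180, 178, 179, 146, 151, 153, 149, 150, 153, 145, 145, 151, 167, 151, 146, 134, 122, 107, 90, 83, 78, 99, 183, 184, 187, 182, 183, 184, 191, 182, 186, 185, 188, 191, 189, 196, 116, 124, 118, 108]
190 [71, 183, 173, 178, 176, 179, 155, 149, 146, 150, 149, 148, 148, 149, 150, 134, 143, 157, 158, 148, 141, 135, 113, 99, 87, 82, 66, 61, 168, 170, 167, 165, 167, 169, 164, 167, 165, 189, 188, 192, 187, 130, 122, 117, 82]
205 [92, 115, 180, 181, 177, 178, 180, 177, 162, 151, 151, 154, 149, 150, 97, 66, 145, 151, 160, 146, 145, 133, 116, 104, 87, 83, 73, 71, 81, 85, 81, 115, 115, 122, 118, 120, 122, 121, 123, 123, 118, 118, 121, 115, 75]
282 313 224 248 297.0914634146341 239.20731707317074
mouth [ 604.8 -199.9   84. ] [ 603.2 -201.1   97. ]
neck [ 577.5 -202.4   84. ] [ 577.5 -203.5   97. ]
knobtopfront [ 477.2 -212.4   84. ] [ 482.8 -212.9   97. ]
knob [ 466.3 -213.2   84. ] [ 472.6 -213.6   97. ]
```

```bash
python3 - <<'E'
from h import *
T=np.load('T1.npy')
for p in [(296.5,110),(297.3,165),(297.5,205)]:print(onz('wrist',*p,84,T).round(1))
R=T[:3,:3]
for g in ([525,-208.3,90],):print((R.T@(np.array(g)-T[:3,3])).round(1))
E
```

```text
[ 567.7 -205.6   84. ]
[ 528. -209.   84.]
[ 496.  -211.4   84. ]
[ 31.1 -16.9 104. ]
```

Emit:
jog_arm --moves '[{"ax": 0,"ay": 0,"az": 0,"tx": 0.031,"ty": -0.0167,"tz": 0.0,"hand": 50},{"ax": 0,"ay": 0,"az": 0,"tx": 0.031,"ty": -0.0167,"tz": 0.04,"hand": 50},{"ax": 0,"ay": 0,"az": 0,"tx": 0.031,"ty": -0.0167,"tz": 0.072,"hand": 50},{"ax": 0,"ay": 0,"az": 0,"tx": 0.031,"ty": -0.0167,"tz": 0.072,"hand": 50},{"ax": 0,"ay": 0,"az": 0,"tx": 0.031,"ty": -0.0167,"tz": 0.072,"hand": 50}]'

```text
time_s: 1.65
tool_pos: [522.6, -210.3, 122.1]
eef_rot: [[0.996, 0.088, -0.004], [0.088, -0.996, 0.001], [-0.004, -0.002, -1.0]]
force: [-0.1, 0.0, -0.2]
width: 49.8
grasp_force: 0.0
```

```bash
python3 - <<'E'
from h import *
s=readout.observe();T=tool(s);np.save('T2.npy',T);print(s['time_s'],s['tool_pos'],T[:3,0],s['force'])
a=eyes.snapshot('wrist');np.save('w2.npy',a)
g=cv2.cvtColor(a,cv2.COLOR_RGB2GRAY).astype(int)
for v in (190,220,260): print(v,g[v,260:380:2].tolist())
save('w2.png',a)
E
```

```text
1.65 [ 522.62010494 -210.33592593  122.12965566] [ 0.99608764  0.08829276 -0.00371548] [-0.07018293  0.02919135 -0.23253562]
190 [175, 178, 172, 176, 177, 176, 173, 170, 170, 148, 148, 148, 144, 136, 137, 141, 95, 63, 98, 136, 130, 137, 139, 136, 125, 122, 116, 105, 96, 107, 104, 64, 61, 62, 57, 58, 59, 62, 60, 62, 57, 120, 124, 118, 118, 119, 119, 118, 120, 124, 122, 123, 120, 118, 120, 114, 116, 69, 62, 59]
220 [173, 174, 181, 175, 176, 179, 177, 175, 173, 174, 143, 147, 148, 142, 146, 148, 148, 151, 151, 121, 142, 142, 153, 155, 142, 144, 144, 136, 113, 98, 78, 68, 64, 59, 54, 175, 180, 182, 176, 177, 177, 179, 183, 176, 179, 178, 178, 182, 178, 186, 183, 183, 125, 120, 116, 114, 108, 53, 55, 56]
260 [50, 20, 4, 9, 2, 163, 181, 153, 144, 146, 145, 147, 147, 149, 145, 145, 146, 146, 147, 153, 60, 60, 66, 76, 80, 78, 83, 88, 91, 86, 85, 82, 79, 76, 71, 87, 119, 124, 116, 117, 116, 118, 121, 116, 117, 118, 118, 121, 120, 120, 121, 114, 115, 124, 40, 2, 7, 4, 50, 49]
```

View pics/w2.png

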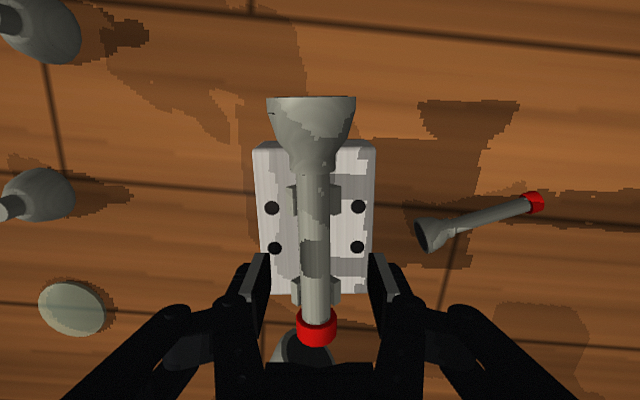

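```bash
python3 - <<'E'
from h import *
T=np.load('T2.npy')
for n,p in dict(mouth=(310.5,98),s220=(313.7,220),s260=(314.3,260),kn=(317,330),mouth106=(310.5,98)).items():
  w=onz('wrist',*p,84,T); print(n,w.round(1),(T[:3,:3].T@(w-T[:3,3])).round(1))
w=onz('wrist',317,312,97,T);print('knobfront top',w)
E
```

```text
mouth [ 603.5 -199.3   84. ] [81.6 -3.8 37.8]
s220 [ 540.2 -206.2   84. ] [18.  -2.5 38.1]
s260 [ 515.4 -208.6   84. ] [-6.9 -2.3 38.2]
kn [ 466.  -214.4   84. ] [-56.6  -0.8  38.3]
mouth106 [ 603.5 -199.3   84. ] [81.6 -3.8 37.8]
knobfront top [ 489.86406943 -212.45442601   97.        ]
```

Emit:
jog_arm --moves '[{"ax": 0,"ay": 0,"az": -0.0033,"tx": 0.001,"ty": -0.0022,"tz": 0.018,"hand": 50},{"ax": 0,"ay": 0,"az": -0.0033,"tx": 0.001,"ty": -0.0022,"tz": 0.035,"hand": 50},{"ax": 0,"ay": 0,"az": -0.0033,"tx": 0.001,"ty": -0.0022,"tz": 0.035,"hand": 50},{"ax": 0,"ay": 0,"az": -0.0033,"tx": 0.001,"ty": -0.0022,"tz": 0.035,"hand": 30},{"ax": 0,"ay": 0,"az": -0.0033,"tx": 0.001,"ty": -0.0022,"tz": 0.035,"hand": 24}]'

```text
time_s: 2.12
tool_pos: [526.4, -208.4, 90.5]
eef_rot: [[0.994, 0.11, 0.003], [0.11, -0.994, -0.001], [0.003, 0.001, -1.0]]
force: [-0.0, 0.1, 0.3]
width: 26.3
grasp_force: 0.0
```

Emit:
jog_arm --moves '[{"ax": 0,"ay": 0,"az": 0,"tx": 0,"ty": 0,"tz": 0,"hand": 10},{"ax": 0,"ay": 0,"az": 0,"tx": 0,"ty": 0,"tz": 0,"hand": 10},{"ax": 0,"ay": 0,"az": 0,"tx": 0,"ty": 0,"tz": 0,"hand": 10},{"ax": 0,"ay": 0,"az": 0,"tx": 0,"ty": 0,"tz": 0,"hand": 10}]'

```text
time_s: 2.45
tool_pos: [526.4, -207.4, 90.7]
eef_rot: [[0.994, 0.111, 0.003], [0.111, -0.994, 0.0], [0.003, -0.0, -1.0]]
force: [-1.1, 3.5, 5.1]
width: 15.9
grasp_force: 77.9
```

Emit:
jog_arm --moves '[{"ax": 0,"ay": 0,"az": 0,"tx": 0,"ty": 0,"tz": -0.02,"hand": 10},{"ax": 0,"ay": 0,"az": 0,"tx": 0,"ty": 0,"tz": -0.05,"hand": 10},{"ax": 0,"ay": 0,"az": 0,"tx": 0,"ty": 0,"tz": -0.09,"hand": 10},{"ax": 0,"ay": 0,"az": 0,"tx": 0,"ty": 0,"tz": -0.12,"hand": 10},{"ax": 0,"ay": 0,"az": 0,"tx": 0,"ty": 0,"tz": -0.12,"hand": 10}]'

```text
time_s: 2.87
tool_pos: [528.0, -208.7, 216.3]
eef_rot: [[0.994, 0.111, 0.011], [0.111, -0.994, -0.004], [0.01, 0.005, -1.0]]
force: [1.6, 0.8, -1.8]
width: 15.5
grasp_force: 78.7
```

```bash
python3 - <<'E'
from h import *
s=readout.observe();T=tool(s);print(s['time_s'],s['tool_pos'],s['force'],s['wrist_torque'],s['width'],s['grasp_force'])
a=eyes.snapshot('wrist');np.save('w3.npy',a);save('w3.png',a)
# plan hover over rack
y=np.radians(-5.6);p=np.radians(35)
X=np.array([np.cos(p)*np.cos(y),np.cos(p)*np.sin(y),np.sin(p)]);Y=np.array([-np.sin(y),np.cos(y),0]);Z=np.cross(X,Y)
C=np.array([514,247,100.])
R=np.column_stack([X,-Y,-Z])
from scipy.spatial.transform import Rotation as Ro
g=C+Z*100
print('goal',g,'t',(T[:3,:3].T@(g-T[:3,3])).round(1),'rot',(Ro.from_matrix(T[:3,:3].T@R).as_rotvec(degrees=True)/360).round(4))
E
```

```text
2.8667 [ 528.03844116 -208.6852436   216.32282201] [ 1.59147512  0.76027726 -1.7688255 ] [-0.07182609 -0.04286149 -0.03201026] 15.533861851430288 78.65101218223572
goal [456.91610146 252.59712519 181.91520443] t [ -20.  -466.5   31.7] rot [-0.0095  0.0952  0.0323]
```

View pics/w3.png

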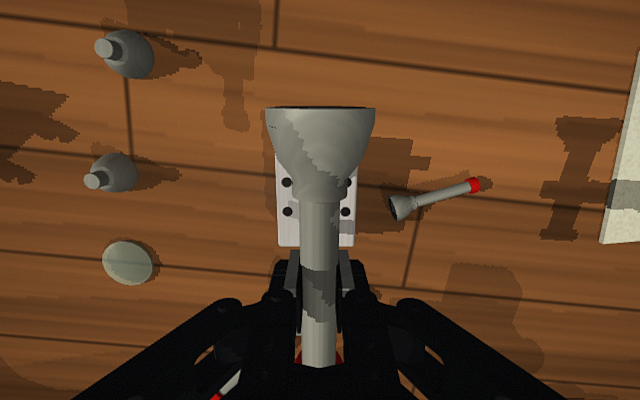

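Emit:
jog_arm --moves '[{"ax": 0,"ay": 0,"az": 0,"tx": -0.037,"ty": -0.388,"tz": 0.032,"hand": 10},{"ax": 0,"ay": 0,"az": 0,"tx": -0.037,"ty": -0.388,"tz": 0.032,"hand": 10},{"ax": -0.0095,"ay": 0.0952,"az": 0.0323,"tx": -0.037,"ty": -0.388,"tz": 0.032,"hand": 10},{"ax": -0.0095,"ay": 0.0952,"az": 0.0323,"tx": -0.037,"ty": -0.388,"tz": 0.032,"hand": 10},{"ax": -0.0095,"ay": 0.0952,"az": 0.0323,"tx": -0.037,"ty": -0.388,"tz": 0.032,"hand": 10}]'

```text
time_s: 3.33
tool_pos: [482.5, -5.2, 189.5]
eef_rot: [[0.937, -0.008, 0.35], [-0.003, -1.0, -0.014], [0.35, 0.012, -0.937]]
force: [0.7, 1.8, -1.4]
width: 15.7
grasp_force: 79.0
```

```bash
cat >> h.py <<'E'
from scipy.spatial.transform import Rotation as Ro
def frame(yaw,pit=35):
    y,p=np.radians([yaw,pit])
    X=np.array([np.cos(p)*np.cos(y),np.cos(p)*np.sin(y),np.sin(p)]);Y=np.array([-np.sin(y),np.cos(y),0])
    return np.column_stack([X,Y,np.cross(X,Y)])
def plan(g,yaw):
    s=readout.observe();T=tool(s);F=frame(yaw);R=F@np.diag([1,-1,-1])
    print('t',s['time_s'],'pos',s['tool_pos'].round(1),'F',s['force'].round(1),'tq',s['wrist_torque'].round(2),'w',round(s['width'],1))
    print('shift',(T[:3,:3].T@(np.array(g)-T[:3,3])).round(1),'rot',(Ro.from_matrix(T[:3,:3].T@R).as_rotvec(degrees=True)/360).round(4))
E
python3 - <<'E'
from h import *
F=frame(-5.6);plan(np.array([514,247,100])+F@[0,-80,100],-5.6)
E
```

```text
t 3.3333 pos [482.5  -5.2 189.5] F [ 0.7  1.8 -1.4] tq [ 0.25  0.46 -0.4 ] w 15.7
shift [ -34.5 -177.9   -7.1] rot [-0.0049  0.0401  0.0136]
```

Emit:
jog_arm --moves '[{"ax": -0.0049,"ay": 0.0401,"az": 0.0136,"tx": -0.034,"ty": -0.178,"tz": -0.007,"hand": 10},{"ax": -0.0049,"ay": 0.0401,"az": 0.0136,"tx": -0.034,"ty": -0.178,"tz": -0.007,"hand": 10},{"ax": -0.0049,"ay": 0.0401,"az": 0.0136,"tx": -0.034,"ty": -0.178,"tz": -0.007,"hand": 10},{"ax": -0.0049,"ay": 0.0401,"az": 0.0136,"tx": -0.034,"ty": -0.178,"tz": -0.007,"hand": 10},{"ax": -0.0049,"ay": 0.0401,"az": 0.0136,"tx": -0.034,"ty": -0.178,"tz": -0.007,"hand": 10}]'

```text
time_s: 3.75
tool_pos: [452.6, -21.1, 184.5]
eef_rot: [[0.821, -0.046, 0.569], [-0.039, -0.999, -0.025], [0.569, -0.002, -0.822]]
force: [0.3, 0.6, -1.9]
width: 15.4
grasp_force: 79.2
```

Emit:
jog_arm --moves '[{"ax": 0,"ay": 0,"az": 0,"tx": 0,"ty": 0,"tz": 0,"hand": 10},{"ax": 0,"ay": 0,"az": 0,"tx": 0,"ty": 0,"tz": 0,"hand": 10}]'

```text
time_s: 3.92
tool_pos: [455.2, -21.2, 186.3]
eef_rot: [[0.82, -0.046, 0.57], [-0.039, -0.999, -0.025], [0.571, -0.002, -0.821]]
force: [0.3, -0.2, -2.7]
width: 15.8
grasp_force: 79.2
```

```bash
python3 - <<'E'
from h import *
F=frame(-5.6);plan(np.array([514,247,100])+F@[0,-80,100],-5.6)
s=readout.observe();np.save('T4.npy',tool(s));a=eyes.snapshot('wrist');np.save('w4.npy',a);save('w4.png',a)
E
```

```text
t 3.9167 pos [455.2 -21.2 186.3] F [ 0.3 -0.2 -2.7] tq [ 0.02  0.86 -0.01] w 15.8
shift [ -15.  -193.7   -4.6] rot [-0.005   0.0006  0.0066]
```

View pics/w4.png

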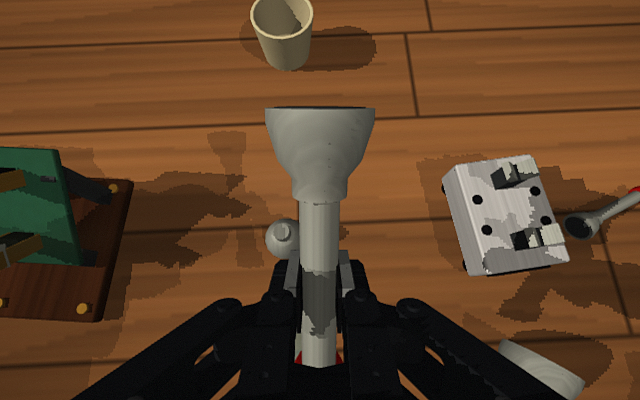

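```bash
python3 - <<'E'
from h import *
s=readout.observe();print(s['joint_positions'].round(3),s['qd'].round(3),s['eef_rot'].round(3),s['joint_torque'].round(1))
print([k for k in dir(manip) if k[0]!='_'])
E
```

```text
[-4.800e-02 -4.570e-01 -8.240e-01  5.960e-01  3.000e-03  3.141e+00] [ 0.002  0.004  0.    -0.002 -0.002 -0.   ] [[ 0.82  -0.046  0.57 ]
 [-0.039 -0.999 -0.024]
 [ 0.571 -0.002 -0.821]] [ -0.  -13.   41.6  -6.2   0.    0. ]
['Unreachable', 'tip_extent']
```

Joint 6 is at its 3.14 limit, so this grasp can't reach the rack. I'll put the spindle back in the vees, regrasp it with the tool turned half round, and carry on from there. There is plenty of time.

```bash
cat >> h.py <<'E'
def plan2(g,R):
    s=readout.observe();T=tool(s)
    print('t',s['time_s'],'pos',s['tool_pos'].round(1),'F',s['force'].round(1),'tq',s['wrist_torque'].round(2),'w',round(s['width'],1),'q',s['joint_positions'].round(2))
    print('shift',(T[:3,:3].T@(np.array(g)-T[:3,3])).round(1),'rot',(Ro.from_matrix(T[:3,:3].T@R).as_rotvec(degrees=True)/360).round(4))
RH=np.array([[.9938,.111,.003],[.111,-.9938,0],[.003,0,-1]])
E
python3 - <<'E'
from h import *
plan2([526.4,-207.4,150],RH)
E
```

```text
t 3.9667 pos [455.4 -21.1 186.3] F [-0.2 -0.5 -1.3] tq [0.04 0.78 0.03] w 15.4 q [-0.05 -0.46 -0.82  0.6   0.    3.14]
shift [ 44.7 182.9  74.9] rot [ 0.0073 -0.096  -0.0243]
```

Emit:
jog_arm --moves '[{"ax": 0.0073,"ay": -0.096,"az": -0.0243,"tx": 0.065,"ty": 0.183,"tz": 0.045,"hand": 10},{"ax": 0.0073,"ay": -0.096,"az": -0.0243,"tx": 0.065,"ty": 0.183,"tz": 0.045,"hand": 10},{"ax": 0.0073,"ay": -0.096,"az": -0.0243,"tx": 0.065,"ty": 0.183,"tz": 0.045,"hand": 10},{"ax": 0.0073,"ay": -0.096,"az": -0.0243,"tx": 0.065,"ty": 0.183,"tz": 0.045,"hand": 10},{"ax": 0.0073,"ay": -0.096,"az": -0.0243,"tx": 0.065,"ty": 0.183,"tz": 0.045,"hand": 10}]'

```text
time_s: 4.38
tool_pos: [527.6, -211.3, 185.9]
eef_rot: [[0.994, 0.112, 0.0], [0.112, -0.994, -0.001], [0.0, 0.001, -1.0]]
force: [2.1, -1.2, -2.5]
width: 15.2
grasp_force: 79.2
```

```bash
python3 - <<'E'
from h import *
plan2([526.4,-207.4,130],RH)
E
```

```text
t 4.3833 pos [ 527.6 -211.3  185.9] F [ 2.1 -1.2 -2.5] tq [-0.06 -0.09  0.04] w 15.2 q [-0.38  0.21 -0.08  1.27 -0.    2.65]
shift [-0.8 -4.  55.9] rot [0.0001 0.0004 0.0001]
```

Emit:
jog_arm --moves '[{"ax": 0,"ay": 0,"az": 0,"tx": -0.001,"ty": -0.003,"tz": 0.03,"hand": 10},{"ax": 0,"ay": 0,"az": 0,"tx": -0.001,"ty": -0.003,"tz": 0.06,"hand": 10},{"ax": 0,"ay": 0,"az": 0,"tx": -0.001,"ty": -0.003,"tz": 0.073,"hand": 10},{"ax": 0,"ay": 0,"az": 0,"tx": -0.001,"ty": -0.003,"tz": 0.073,"hand": 10},{"ax": 0,"ay": 0,"az": 0,"tx": -0.001,"ty": -0.003,"tz": 0.073,"hand": 10}]'

```text
time_s: 4.8
tool_pos: [524.4, -204.7, 111.1]
eef_rot: [[0.994, 0.111, 0.001], [0.111, -0.994, 0.001], [0.001, -0.001, -1.0]]
force: [0.2, 0.3, -2.2]
width: 15.4
grasp_force: 79.4
```

```bash
python3 - <<'E'
from h import *
plan2([526.4,-207.4,90.7],RH)
E
```

```text
t 4.8 pos [ 524.4 -204.7  111.1] F [ 0.2  0.3 -2.2] tq [ 0.   -0.06  0.04] w 15.4 q [-0.37  0.23 -0.22  1.11  0.    2.66]
shift [ 1.6  2.9 20.4] rot [-0.0002  0.0003  0.0001]
```

Emit:
jog_arm --moves '[{"ax": 0,"ay": 0,"az": 0,"tx": 0.0016,"ty": 0.0029,"tz": 0.0,"hand": 10},{"ax": 0,"ay": 0,"az": 0,"tx": 0.0016,"ty": 0.0029,"tz": 0.01,"hand": 10},{"ax": 0,"ay": 0,"az": 0,"tx": 0.0016,"ty": 0.0029,"tz": 0.016,"hand": 10},{"ax": 0,"ay": 0,"az": 0,"tx": 0.0016,"ty": 0.0029,"tz": 0.0195,"hand": 10},{"ax": 0,"ay": 0,"az": 0,"tx": 0.0016,"ty": 0.0029,"tz": 0.0195,"hand": 10}]'

```text
time_s: 5.22
tool_pos: [525.2, -206.8, 92.4]
eef_rot: [[0.994, 0.112, 0.003], [0.112, -0.994, 0.0], [0.003, -0.0, -1.0]]
force: [-0.3, -0.2, -3.0]
width: 15.4
grasp_force: 79.4
```

```bash
python3 - <<'E'
from h import *
plan2([526.4,-207.4,90.7],RH)
E
```

```text
t 5.2167 pos [ 525.2 -206.8   92.4] F [-0.3 -0.2 -3. ] tq [-0.    0.01 -0.  ] w 15.4 q [-0.38  0.24 -0.25  1.07  0.    2.65]
shift [1.1 0.7 1.7] rot [-0.      0.0001  0.0001]
```

Emit:
jog_arm --moves '[{"ax": 0,"ay": 0,"az": 0,"tx": 0.0008,"ty": 0.0005,"tz": 0.0015,"hand": 10},{"ax": 0,"ay": 0,"az": 0,"tx": 0.0008,"ty": 0.0005,"tz": 0.0018,"hand": 10},{"ax": 0,"ay": 0,"az": 0,"tx": 0.0008,"ty": 0.0005,"tz": 0.0018,"hand": 10}]'

```text
time_s: 5.47
tool_pos: [526.8, -207.6, 91.4]
eef_rot: [[0.994, 0.111, 0.004], [0.111, -0.994, -0.0], [0.004, 0.001, -1.0]]
force: [-0.3, 0.2, -1.9]
width: 15.5
grasp_force: 79.4
```

Emit:
jog_arm --moves '[{"ax": 0,"ay": 0,"az": 0,"tx": 0,"ty": 0,"tz": 0,"hand": 50},{"ax": 0,"ay": 0,"az": 0,"tx": 0,"ty": 0,"tz": 0,"hand": 50},{"ax": 0,"ay": 0,"az": 0,"tx": 0,"ty": 0,"tz": 0,"hand": 50},{"ax": 0,"ay": 0,"az": 0,"tx": 0,"ty": 0,"tz": -0.01,"hand": 50},{"ax": 0,"ay": 0,"az": 0,"tx": 0,"ty": 0,"tz": -0.04,"hand": 50}]'

```text
time_s: 5.88
tool_pos: [524.4, -206.7, 128.2]
eef_rot: [[0.994, 0.111, -0.003], [0.111, -0.994, 0.003], [-0.003, -0.003, -1.0]]
force: [0.6, 0.4, 0.3]
width: 49.8
grasp_force: 0.0
```

Emit:
jog_arm --moves '[{"ax": 0,"ay": 0,"az": 0,"tx": 0,"ty": 0,"tz": -0.04,"hand": 50},{"ax": 0,"ay": 0,"az": 0,"tx": 0,"ty": 0,"tz": -0.06,"hand": 50},{"ax": 0,"ay": 0,"az": -0.05,"tx": 0,"ty": 0,"tz": -0.06,"hand": 50},{"ax": 0,"ay": 0,"az": -0.05,"tx": 0,"ty": 0,"tz": -0.06,"hand": 50},{"ax": 0,"ay": 0,"az": -0.05,"tx": 0,"ty": 0,"tz": -0.06,"hand": 50}]'

```text
time_s: 6.3
tool_pos: [526.8, -207.8, 193.0]
eef_rot: [[0.908, 0.418, 0.006], [0.418, -0.908, -0.001], [0.005, 0.003, -1.0]]
force: [1.0, -0.5, -1.3]
width: 49.9
grasp_force: 0.0
```

Emit:
jog_arm --moves '[{"ax": 0,"ay": 0,"az": -0.15,"tx": 0,"ty": 0,"tz": 0,"hand": 50},{"ax": 0,"ay": 0,"az": -0.15,"tx": 0,"ty": 0,"tz": 0,"hand": 50},{"ax": 0,"ay": 0,"az": -0.15,"tx": 0,"ty": 0,"tz": 0,"hand": 50},{"ax": 0,"ay": 0,"az": -0.15,"tx": 0,"ty": 0,"tz": 0,"hand": 50},{"ax": 0,"ay": 0,"az": -0.15,"tx": 0,"ty": 0,"tz": 0,"hand": 50}]'

```text
time_s: 6.72
tool_pos: [526.5, -207.6, 192.2]
eef_rot: [[0.491, 0.871, 0.004], [0.871, -0.491, -0.0], [0.002, 0.004, -1.0]]
force: [-0.2, 0.7, 0.2]
width: 50.3
grasp_force: 0.0
```

Emit:
jog_arm --moves '[{"ax": 0,"ay": 0,"az": -0.15,"tx": 0,"ty": 0,"tz": 0,"hand": 50},{"ax": 0,"ay": 0,"az": -0.15,"tx": 0,"ty": 0,"tz": 0,"hand": 50},{"ax": 0,"ay": 0,"az": -0.15,"tx": 0,"ty": 0,"tz": 0,"hand": 50},{"ax": 0,"ay": 0,"az": -0.15,"tx": 0,"ty": 0,"tz": 0,"hand": 50},{"ax": 0,"ay": 0,"az": -0.15,"tx": 0,"ty": 0,"tz": 0,"hand": 50}]'

```text
time_s: 7.13
tool_pos: [526.5, -207.6, 192.2]
eef_rot: [[-0.111, 0.994, 0.004], [0.994, 0.111, -0.0], [-0.001, 0.004, -1.0]]
force: [-0.2, -0.6, 0.8]
width: 49.9
grasp_force: 0.0
```

Emit:
jog_arm --moves '[{"ax": 0,"ay": 0,"az": -0.15,"tx": 0,"ty": 0,"tz": 0,"hand": 50},{"ax": 0,"ay": 0,"az": -0.15,"tx": 0,"ty": 0,"tz": 0,"hand": 50},{"ax": 0,"ay": 0,"az": -0.15,"tx": 0,"ty": 0,"tz": 0,"hand": 50},{"ax": 0,"ay": 0,"az": -0.15,"tx": 0,"ty": 0,"tz": 0,"hand": 50},{"ax": 0,"ay": 0,"az": -0.15,"tx": 0,"ty": 0,"tz": 0,"hand": 50}]'

```text
time_s: 7.55
tool_pos: [526.5, -207.6, 192.2]
eef_rot: [[-0.672, 0.741, 0.004], [0.741, 0.672, -0.0], [-0.003, 0.003, -1.0]]
force: [0.2, 0.6, 0.9]
width: 50.0
grasp_force: 0.0
```

```bash
python3 - <<'E'
from h import *
plan2([523,-208,130],RH@np.diag([-1,-1,1]))
E
```

```text
t 7.55 pos [ 526.5 -207.6  192.2] F [0.2 0.6 0.9] tq [ 0.01 -0.05  0.03] w 50.0 q [-0.38  0.21 -0.08  1.28  0.    0.46]
shift [ 2.3 -3.1 62.2] rot [-0.      0.0002 -0.1505]
```

Emit:
jog_arm --moves '[{"ax": 0,"ay": 0,"az": -0.15,"tx": 0,"ty": 0,"tz": 0,"hand": 50},{"ax": 0,"ay": 0,"az": -0.15,"tx": 0,"ty": 0,"tz": 0,"hand": 50},{"ax": 0,"ay": 0,"az": -0.15,"tx": 0,"ty": 0,"tz": 0,"hand": 50},{"ax": 0,"ay": 0,"az": -0.15,"tx": 0,"ty": 0,"tz": 0,"hand": 50},{"ax": 0,"ay": 0,"az": -0.15,"tx": 0,"ty": 0,"tz": 0,"hand": 50}]'

```text
time_s: 7.97
tool_pos: [526.5, -207.6, 192.2]
eef_rot: [[-0.978, 0.208, 0.004], [0.208, 0.978, -0.0], [-0.004, 0.0, -1.0]]
force: [0.2, 0.3, -0.8]
width: 50.1
grasp_force: 0.0
```

Emit:
jog_arm --moves '[{"ax": 0,"ay": 0,"az": -0.05,"tx": 0,"ty": 0,"tz": 0.03,"hand": 50},{"ax": 0,"ay": 0,"az": -0.05,"tx": 0,"ty": 0,"tz": 0.06,"hand": 50},{"ax": 0,"ay": 0,"az": -0.05,"tx": 0,"ty": 0,"tz": 0.06,"hand": 50},{"ax": 0,"ay": 0,"az": -0.05,"tx": 0,"ty": 0,"tz": 0.06,"hand": 50},{"ax": 0,"ay": 0,"az": -0.05,"tx": 0,"ty": 0,"tz": 0.06,"hand": 50}]'

```text
time_s: 8.38
tool_pos: [526.9, -207.7, 132.1]
eef_rot: [[-0.995, -0.096, 0.004], [-0.096, 0.995, -0.0], [-0.004, -0.001, -1.0]]
force: [0.5, -0.3, 0.8]
width: 49.9
grasp_force: 0.0
```

```bash
python3 - <<'E'
from h import *
plan2([524,-207.6,87],RH@np.diag([-1,-1,1]))
s=readout.observe();T=tool(s);np.save('T5.npy',T);a=eyes.snapshot('wrist');np.save('w5.npy',a);save('w5.png',a)
E
```

```text
t 8.3833 pos [ 526.9 -207.7  132.1] F [ 0.5 -0.3  0.8] tq [ 0.01 -0.02  0.02] w 49.9 q [-0.38  0.23 -0.19  1.16  0.   -0.47]
shift [ 3.1  0.4 45.1] rot [-0.0001  0.0002 -0.0024]
```

View pics/w5.png

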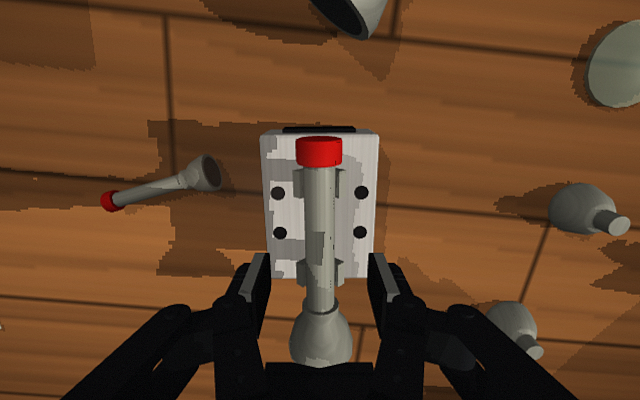

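The wrist view shows the spindle seated level in the vees. The knob at (319,150) and the bell at (320,340) are both on the tool's centre line.

Emit:
jog_arm --moves '[{"ax": 0,"ay": 0,"az": 0,"tx": 0.003,"ty": 0,"tz": 0.025,"hand": 50},{"ax": 0,"ay": 0,"az": 0,"tx": 0.003,"ty": 0,"tz": 0.046,"hand": 50},{"ax": 0,"ay": 0,"az": 0,"tx": 0.003,"ty": 0,"tz": 0.046,"hand": 50},{"ax": 0,"ay": 0,"az": 0,"tx": 0.003,"ty": 0,"tz": 0.046,"hand": 40},{"ax": 0,"ay": 0,"az": 0,"tx": 0.003,"ty": 0,"tz": 0.046,"hand": 26}]'

```text
time_s: 8.85
tool_pos: [524.7, -208.2, 86.9]
eef_rot: [[-0.995, -0.098, 0.005], [-0.098, 0.995, -0.001], [-0.005, -0.001, -1.0]]
force: [-0.3, -0.2, -0.4]
width: 29.3
grasp_force: 0.0
```

Emit:
jog_arm --moves '[{"ax": 0,"ay": 0,"az": 0,"tx": 0,"ty": 0,"tz": 0,"hand": 10},{"ax": 0,"ay": 0,"az": 0,"tx": 0,"ty": 0,"tz": 0,"hand": 10},{"ax": 0,"ay": 0,"az": 0,"tx": 0,"ty": 0,"tz": 0,"hand": 10},{"ax": 0,"ay": 0,"az": 0,"tx": 0,"ty": 0,"tz": 0,"hand": 10}]'

```text
time_s: 9.18
tool_pos: [524.9, -207.5, 87.4]
eef_rot: [[-0.995, -0.099, 0.006], [-0.099, 0.995, 0.0], [-0.006, -0.0, -1.0]]
force: [-1.4, 3.5, 5.4]
width: 15.7
grasp_force: 78.0
```

Emit:
jog_arm --moves '[{"ax": 0,"ay": 0,"az": 0,"tx": 0,"ty": 0,"tz": -0.01,"hand": 10},{"ax": 0,"ay": 0,"az": 0,"tx": 0,"ty": 0,"tz": -0.04,"hand": 10},{"ax": 0,"ay": 0,"az": 0,"tx": 0,"ty": 0,"tz": -0.08,"hand": 10},{"ax": 0,"ay": 0,"az": 0,"tx": 0,"ty": 0,"tz": -0.12,"hand": 10},{"ax": 0,"ay": 0,"az": 0,"tx": 0,"ty": 0,"tz": -0.12,"hand": 10}]'

```text
time_s: 9.6
tool_pos: [526.1, -209.2, 214.6]
eef_rot: [[-0.995, -0.098, 0.015], [-0.098, 0.995, -0.005], [-0.014, -0.007, -1.0]]
force: [0.9, -1.3, -0.9]
width: 16.2
grasp_force: 78.5
```

```bash
cat >> h.py <<'E'
FL=np.diag([-1,1,-1.])  # tool x downhill, y = cradle Y, z = -Z
E
python3 - <<'E'
from h import *
F=frame(-5.6);plan2(np.array([514,247,100])+F@[0,-80,100],F@FL)
E
```

```text
t 9.6 pos [ 526.1 -209.2  214.6] F [ 0.9 -1.3 -0.9] tq [-0.07 -0.12  0.06] w 16.2 q [-0.38  0.19 -0.04  1.32  0.   -0.48]
shift [ 39.7 388.1  29.5] rot [ 0.0087 -0.0945  0.0304]
```

Emit:
jog_arm --moves '[{"ax": 0,"ay": 0,"az": 0,"tx": 0.04,"ty": 0.388,"tz": 0.03,"hand": 10},{"ax": 0,"ay": 0,"az": 0,"tx": 0.04,"ty": 0.388,"tz": 0.03,"hand": 10},{"ax": 0.0087,"ay": -0.0945,"az": 0.0304,"tx": 0.04,"ty": 0.388,"tz": 0.03,"hand": 10},{"ax": 0.0087,"ay": -0.0945,"az": 0.0304,"tx": 0.04,"ty": 0.388,"tz": 0.03,"hand": 10},{"ax": 0.0087,"ay": -0.0945,"az": 0.0304,"tx": 0.04,"ty": 0.388,"tz": 0.03,"hand": 10}]'

```text
time_s: 10.02
tool_pos: [482.2, -3.3, 189.6]
eef_rot: [[-0.934, 0.023, 0.358], [0.018, 1.0, -0.018], [-0.358, -0.01, -0.934]]
force: [-0.1, 1.7, -1.9]
width: 15.7
grasp_force: 78.7
```

```bash
python3 - <<'E'
from h import *
F=frame(-5.6);plan2(np.array([514,247,100])+F@[0,-80,100],F@FL)
E
```

```text
t 10.0167 pos [482.2  -3.3 189.6] F [-0.1  1.7 -1.9] tq [0.07 0.49 0.06] w 15.7 q [ 0.   -0.23 -0.57  0.86 -0.02  0.02]
shift [ 36.8 175.5  -7.7] rot [ 0.0042 -0.0389  0.0113]
```

Emit:
jog_arm --moves '[{"ax": 0.0042,"ay": -0.0389,"az": 0.0113,"tx": 0.035,"ty": 0.17,"tz": -0.007,"hand": 10},{"ax": 0.0042,"ay": -0.0389,"az": 0.0113,"tx": 0.035,"ty": 0.17,"tz": -0.007,"hand": 10},{"ax": 0.0042,"ay": -0.0389,"az": 0.0113,"tx": 0.035,"ty": 0.17,"tz": -0.007,"hand": 10},{"ax": 0.0042,"ay": -0.0389,"az": 0.0113,"tx": 0.035,"ty": 0.17,"tz": -0.007,"hand": 10},{"ax": 0.0042,"ay": -0.0389,"az": 0.0113,"tx": 0.035,"ty": 0.17,"tz": -0.007,"hand": 10}]'

```text
time_s: 10.43
tool_pos: [447.5, 171.0, 181.7]
eef_rot: [[-0.819, 0.087, 0.567], [0.072, 0.996, -0.049], [-0.569, 0.0, -0.822]]
force: [0.1, -0.1, -2.3]
width: 15.2
grasp_force: 79.0
```

Emit:
jog_arm --moves '[{"ax": 0,"ay": 0,"az": 0,"tx": 0,"ty": 0,"tz": 0,"hand": 10}]'

```text
time_s: 10.52
tool_pos: [448.7, 169.8, 181.8]
eef_rot: [[-0.819, 0.088, 0.566], [0.071, 0.996, -0.051], [-0.569, -0.001, -0.823]]
force: [0.2, 0.1, -2.7]
width: 15.6
grasp_force: 79.0
```

```bash
python3 - <<'E'
from h import *
F=frame(-5.6);plan2(np.array([514,247,100])+F@[0,-80,100],F@FL)
s=readout.observe();T=tool(s);np.save('T6.npy',T);a=eyes.snapshot('wrist');np.save('w6.npy',a);save('w6.png',a)
E
```

```text
t 10.5167 pos [448.7 169.8 181.8] F [ 0.2  0.1 -2.7] tq [ 0.07  0.76 -0.01] w 15.6 q [ 0.56 -0.33 -0.74  0.65 -0.35  0.55]
shift [-0.2  3.2 -0.1] rot [ 0.0007 -0.0009  0.0014]
```

View pics/w6.png

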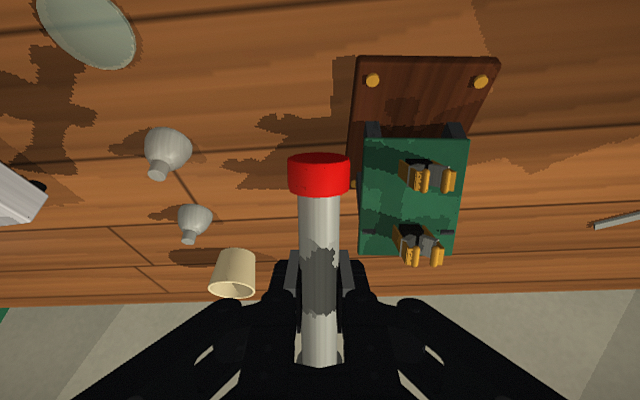

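The wrist view shows the rack at the right, with the downhill clip near (432,176) and the uphill clip near (420,246). I'll enlarge the clips.

```bash
python3 - <<'E'
from h import *
a=np.load('w6.npy')
c=cv2.resize(a[135:270,345:485],None,fx=5.7,fy=4.44,interpolation=cv2.INTER_CUBIC)
c=cv2.resize(a[140:270,350:480],(600,600),interpolation=cv2.INTER_CUBIC)
for i in range(0,130,10):
  cv2.putText(c,str(350+i),(int(i*600/130),8),0,.3,(255,255,255));cv2.putText(c,str(140+i),(0,int(i*600/130)+4),0,.3,(255,255,255))
save('c6.png',c)
E
```

```text
(no output)
```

View pics/c6.png

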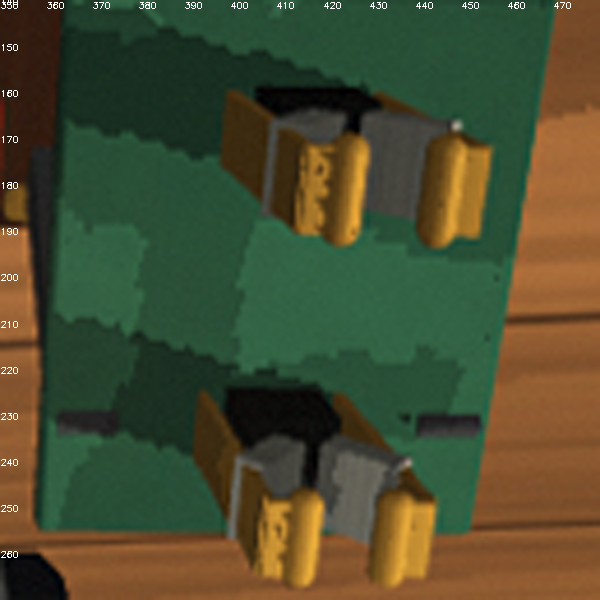

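The crop shows all four brass beads clearly. The downhill pair is centred at (425.4,181.2) and (445.6,181.4), the uphill pair at (415.9,256.6) and (434.7,256.6).

```bash
python3 - <<'E'
from h import *
T=np.load('T6.npy')
l=[onz('wrist',u,v,90.2,T) for u,v in((425.4,181.2),(445.6,181.4))]
h=[onz('wrist',u,v,124.6,T) for u,v in((415.9,256.6),(434.7,256.6))]
print(np.round(l+h,1),np.linalg.norm(l[0]-l[1]),np.linalg.norm(h[0]-h[1]))
L=sum(l)/2;H=sum(h)/2;d=H-L
yaw=np.degrees(np.arctan2(d[1],d[0]));print('len',np.linalg.norm(d),'yaw',yaw,np.degrees(np.arctan2(-(l[1]-l[0])[0],(l[1]-l[0])[1])))
F=frame(yaw);C=(L+H)/2-9*F[:,2];print('C',C)
E
```

```text
[[483.  242.1  90.2]
 [484.5 256.5  90.2]
 [531.6 237.1 124.6]
 [532.8 251.5 124.6]] 14.392842813566167 14.463263471162122
len 59.64459975575853 yaw -5.903362430467921 -5.780467906024131
C [513.11537109 246.26458541 100.0276316 ]
```

```bash
cat >> h.py <<'E'
C0=np.array([513.1,246.3,100.]);FC=frame(-5.85)
def rk(h):
    plan2(C0+FC@[2,0,3.4+h],FC@FL)
    s=readout.observe();print('rack-frame tcp-off',(FC.T@(s['tool_pos']-C0)-[2,0,3.4]).round(2),'F',(FC.T@s['force']).round(1))
E
python3 -c "
from h import *
rk(40)"
```

```text
t 10.5667 pos [449.2 168.  181.7] F [-0.3  0.4 -3.1] tq [ 0.02  0.78 -0.03] w 15.4 q [ 0.56 -0.33 -0.74  0.65 -0.35  0.55]
shift [-1.9 84.1 55.8] rot [ 0.0008 -0.0009  0.0018]
rack-frame tcp-off [ -0.66 -84.37  95.36] F [-2.1  0.3 -2.4]
```

Emit:
jog_arm --moves '[{"ax": 0.0008,"ay": -0.0009,"az": 0.0018,"tx": -0.002,"ty": 0.03,"tz": 0.005,"hand": 10},{"ax": 0.0008,"ay": -0.0009,"az": 0.0018,"tx": -0.002,"ty": 0.06,"tz": 0.015,"hand": 10},{"ax": 0.0008,"ay": -0.0009,"az": 0.0018,"tx": -0.002,"ty": 0.083,"tz": 0.03,"hand": 10},{"ax": 0.0008,"ay": -0.0009,"az": 0.0018,"tx": -0.002,"ty": 0.083,"tz": 0.055,"hand": 10},{"ax": 0.0008,"ay": -0.0009,"az": 0.0018,"tx": -0.002,"ty": 0.083,"tz": 0.055,"hand": 10}]'

```text
time_s: 10.98
tool_pos: [491.2, 244.3, 133.4]
eef_rot: [[-0.817, 0.108, 0.567], [0.087, 0.994, -0.064], [-0.57, -0.003, -0.821]]
force: [-0.8, -0.6, -4.3]
width: 15.6
grasp_force: 79.3
```

Emit:
jog_arm --moves '[{"ax": 0,"ay": 0,"az": 0,"tx": 0,"ty": 0,"tz": 0,"hand": 10},{"ax": 0,"ay": 0,"az": 0,"tx": 0,"ty": 0,"tz": 0,"hand": 10},{"ax": 0,"ay": 0,"az": 0,"tx": 0,"ty": 0,"tz": 0,"hand": 10}]'

```text
time_s: 11.23
tool_pos: [491.0, 244.8, 138.1]
eef_rot: [[-0.814, 0.108, 0.571], [0.089, 0.994, -0.061], [-0.574, 0.001, -0.819]]
force: [-0.8, -0.5, -2.4]
width: 15.6
grasp_force: 79.3
```

```bash
python3 -c "
from h import *
rk(22)
a=eyes.snapshot('wrist');np.save('w7.npy',a);b=eyes.snapshot('side');np.save('s7.npy',b)"
```

```text
t 11.2333 pos [491.  244.8 138.1] F [-0.8 -0.5 -2.4] tq [0.08 0.88 0.02] w 15.6 q [ 0.66 -0.12 -0.69  0.53 -0.41  0.67]
shift [ 2.   3.8 18.4] rot [-0.0004  0.0001 -0.0009]
rack-frame tcp-off [ 1.98 -3.8  40.37] F [-2.  -0.6 -1.5]
```

Emit:
jog_arm --moves '[{"ax": 0,"ay": 0,"az": -0.0008,"tx": 0.002,"ty": 0.0038,"tz": 0,"hand": 10},{"ax": 0,"ay": 0,"az": -0.0008,"tx": 0.002,"ty": 0.0038,"tz": 0.008,"hand": 10},{"ax": 0,"ay": 0,"az": -0.0008,"tx": 0.002,"ty": 0.0038,"tz": 0.016,"hand": 10},{"ax": 0,"ay": 0,"az": -0.0008,"tx": 0.002,"ty": 0.0038,"tz": 0.016,"hand": 10},{"ax": 0,"ay": 0,"az": -0.0008,"tx": 0.002,"ty": 0.0038,"tz": 0.016,"hand": 10}]'

```text
time_s: 11.75
tool_pos: [498.2, 248.2, 121.5]
eef_rot: [[-0.816, 0.102, 0.569], [0.082, 0.995, -0.062], [-0.572, -0.004, -0.82]]
force: [0.4, 0.8, -2.9]
width: 15.5
grasp_force: 79.3
```

```bash
python3 -c "
from h import *
rk(14)"
```

```text
t 11.75 pos [498.2 248.2 121.5] F [ 0.4  0.8 -2.9] tq [0.1  0.88 0.01] w 15.5 q [ 0.66 -0.09 -0.7   0.49 -0.41  0.66]
shift [-2.  -0.4  8.8] rot [-0.0006 -0.0002  0.0003]
rack-frame tcp-off [-1.97  0.4  22.85] F [-1.4  0.9 -2.5]
```

Emit:
jog_arm --moves '[{"ax": 0,"ay": 0,"az": 0,"tx": -0.001,"ty": -0.0003,"tz": 0.002,"hand": 10},{"ax": 0,"ay": 0,"az": 0,"tx": -0.001,"ty": -0.0003,"tz": 0.004,"hand": 10},{"ax": 0,"ay": 0,"az": 0,"tx": -0.001,"ty": -0.0003,"tz": 0.006,"hand": 10},{"ax": 0,"ay": 0,"az": 0,"tx": -0.001,"ty": -0.0003,"tz": 0.006,"hand": 10},{"ax": 0,"ay": 0,"az": 0,"tx": -0.001,"ty": -0.0003,"tz": 0.006,"hand": 10}]'

```text
time_s: 12.17
tool_pos: [502.7, 247.8, 118.2]
eef_rot: [[-0.815, 0.102, 0.57], [0.082, 0.995, -0.061], [-0.573, -0.003, -0.819]]
force: [0.7, -1.5, -3.4]
width: 15.7
grasp_force: 79.3
```

```bash
python3 -c "
from h import *
rk(10)"
```

```text
t 12.1667 pos [502.7 247.8 118.2] F [ 0.7 -1.5 -3.4] tq [ 0.05  1.2  -0.07] w 15.7 q [ 0.65 -0.08 -0.71  0.48 -0.41  0.65]
shift [-0.2 -0.4  7.5] rot [-0.0004 -0.0001  0.0002]
rack-frame tcp-off [-0.21  0.46 17.54] F [-1.2 -1.4 -3.3]
```

Emit:
jog_arm --moves '[{"ax": 0,"ay": 0,"az": 0,"tx": 0,"ty": -0.0003,"tz": 0.0015,"hand": 10},{"ax": 0,"ay": 0,"az": 0,"tx": 0,"ty": -0.0003,"tz": 0.003,"hand": 10},{"ax": 0,"ay": 0,"az": 0,"tx": 0,"ty": -0.0003,"tz": 0.004,"hand": 10},{"ax": 0,"ay": 0,"az": 0,"tx": 0,"ty": -0.0003,"tz": 0.004,"hand": 10}]'

```text
time_s: 12.5
tool_pos: [505.4, 247.8, 116.6]
eef_rot: [[-0.814, 0.102, 0.572], [0.083, 0.995, -0.06], [-0.575, -0.002, -0.818]]
force: [-6.7, -2.0, 6.3]
width: 15.7
grasp_force: 80.6
```

```bash
python3 -c "
from h import *
rk(8)"
```

```text
t 12.5 pos [505.4 247.8 116.6] F [-6.7 -2.   6.3] tq [-0.18  0.91 -0.2 ] w 15.7 q [ 0.65 -0.08 -0.71  0.47 -0.4   0.65]
shift [ 1.1 -0.7  6.7] rot [-0.0002  0.0003  0.0001]
rack-frame tcp-off [ 1.09  0.74 14.69] F [-1.7 -2.6  8.9]
```

Emit:
jog_arm --moves '[{"ax": 0,"ay": 0,"az": 0,"tx": 0,"ty": -0.0007,"tz": 0.0015,"hand": 10},{"ax": 0,"ay": 0,"az": 0,"tx": 0,"ty": -0.0007,"tz": 0.003,"hand": 10},{"ax": 0,"ay": 0,"az": 0,"tx": 0,"ty": -0.0007,"tz": 0.005,"hand": 10},{"ax": 0,"ay": 0,"az": 0,"tx": 0,"ty": -0.0007,"tz": 0.005,"hand": 10}]'

```text
time_s: 12.83
tool_pos: [508.7, 247.1, 112.9]
eef_rot: [[-0.813, 0.102, 0.573], [0.083, 0.995, -0.059], [-0.576, -0.001, -0.817]]
force: [-0.6, -0.3, 3.2]
width: 15.4
grasp_force: 80.0
```

```bash
python3 -c "
from h import *
rk(3)"
```

```text
t 12.8333 pos [508.7 247.1 112.9] F [-0.6 -0.3  3.2] tq [ 0.01  0.39 -0.04] w 15.4 q [ 0.64 -0.07 -0.71  0.45 -0.4   0.65]
shift [ 1.7 -0.4  6.7] rot [-0.0001  0.0005  0.    ]
rack-frame tcp-off [1.72 0.36 9.7 ] F [ 1.3 -0.3  2.9]
```

Emit:
jog_arm --moves '[{"ax": 0,"ay": 0,"az": 0,"tx": 0.001,"ty": -0.0003,"tz": 0.0015,"hand": 10},{"ax": 0,"ay": 0,"az": 0,"tx": 0.001,"ty": -0.0003,"tz": 0.003,"hand": 10},{"ax": 0,"ay": 0,"az": 0,"tx": 0.001,"ty": -0.0003,"tz": 0.005,"hand": 10},{"ax": 0,"ay": 0,"az": 0,"tx": 0.001,"ty": -0.0003,"tz": 0.0065,"hand": 10},{"ax": 0,"ay": 0,"az": 0,"tx": 0.001,"ty": -0.0003,"tz": 0.0065,"hand": 10}]'

```text
time_s: 13.25
tool_pos: [511.0, 246.0, 104.5]
eef_rot: [[-0.815, 0.102, 0.57], [0.082, 0.995, -0.06], [-0.573, -0.002, -0.819]]
force: [8.1, 3.2, -6.8]
width: 15.6
grasp_force: 78.5
```

```bash
python3 -c "
from h import *
rk(0)"
```

```text
t 13.25 pos [511.  246.  104.5] F [ 8.1  3.2 -6.8] tq [ 0.62 -0.06  0.48] w 15.6 q [ 0.64 -0.06 -0.72  0.44 -0.4   0.64]
shift [-1.1  0.5  1.5] rot [-0.0003 -0.0001  0.0002]
rack-frame tcp-off [-1.13 -0.48  1.5 ] F [ 2.4  4.  -9.9]
```

Emit:
jog_arm --moves '[{"ax": 0,"ay": 0,"az": 0,"tx": -0.0005,"ty": 0.0005,"tz": 0.0007,"hand": 10},{"ax": 0,"ay": 0,"az": 0,"tx": -0.0005,"ty": 0.0005,"tz": 0.0013,"hand": 10},{"ax": 0,"ay": 0,"az": 0,"tx": -0.0005,"ty": 0.0005,"tz": 0.0013,"hand": 10}]'

```text
time_s: 13.5
tool_pos: [511.5, 246.0, 102.8]
eef_rot: [[-0.816, 0.102, 0.569], [0.082, 0.995, -0.061], [-0.572, -0.003, -0.82]]
force: [6.2, 2.1, -7.2]
width: 15.8
grasp_force: 78.5
```

```bash
python3 -c "
from h import *
rk(0)"
```

```text
t 13.5 pos [511.5 246.  102.8] F [ 6.2  2.1 -7.2] tq [0.57 0.41 0.36] w 15.8 q [ 0.64 -0.06 -0.72  0.43 -0.4   0.64]
shift [-1.7  0.4 -0.2] rot [-0.0004 -0.0004  0.0003]
rack-frame tcp-off [-1.71 -0.43 -0.19] F [ 0.7  2.7 -9.3]
```

Emit:
jog_arm --moves '[{"ax": 0,"ay": 0,"az": 0,"tx": -0.0005,"ty": 0.0004,"tz": 0.0006,"hand": 10},{"ax": 0,"ay": 0,"az": 0,"tx": -0.0005,"ty": 0.0004,"tz": 0.0012,"hand": 10},{"ax": 0,"ay": 0,"az": 0,"tx": -0.0005,"ty": 0.0004,"tz": 0.0012,"hand": 10}]'

```text
time_s: 13.75
tool_pos: [512.2, 246.4, 102.2]
eef_rot: [[-0.817, 0.101, 0.568], [0.081, 0.995, -0.061], [-0.571, -0.003, -0.821]]
force: [3.3, 4.6, -9.0]
width: 15.4
grasp_force: 78.7
```

```bash
python3 -c "
from h import *
rk(0)"
```

```text
t 13.75 pos [512.2 246.4 102.2] F [ 3.3  4.6 -9. ] tq [0.78 0.98 0.48] w 15.4 q [ 0.64 -0.05 -0.72  0.43 -0.4   0.64]
shift [-1.5 -0.  -1. ] rot [-0.0004 -0.0004  0.0004]
rack-frame tcp-off [-1.52  0.02 -1.05] F [-2.8  5.  -9. ]
```

Emit:
jog_arm --moves '[{"ax": 0,"ay": 0,"az": 0,"tx": 0,"ty": 0.0003,"tz": 0,"hand": 22},{"ax": 0,"ay": 0,"az": 0,"tx": 0,"ty": 0.0003,"tz": 0,"hand": 22},{"ax": 0,"ay": 0,"az": 0,"tx": 0,"ty": 0.0003,"tz": 0,"hand": 22},{"ax": 0,"ay": 0,"az": 0,"tx": 0,"ty": 0.0003,"tz": 0,"hand": 22}]'

```text
time_s: 14.08
tool_pos: [513.3, 246.7, 104.4]
eef_rot: [[-0.814, 0.103, 0.571], [0.083, 0.995, -0.061], [-0.574, -0.002, -0.819]]
force: [0.0, 0.1, 0.8]
width: 22.0
grasp_force: 0.0
```

```bash
python3 -c "
from h import *
rk(0)"
```

```text
t 14.0833 pos [513.3 246.7 104.4] F [0.  0.1 0.8] tq [ 0.1   0.57 -0.02] w 22.0 q [ 0.64 -0.06 -0.72  0.43 -0.4   0.64]
shift [ 0.6 -0.4  0.1] rot [-0.0004  0.0002  0.0001]
rack-frame tcp-off [0.63 0.41 0.07] F [0.5 0.1 0.7]
```

Emit:
jog_arm --moves '[{"ax": 0,"ay": 0,"az": 0,"tx": 0,"ty": 0,"tz": 0,"hand": 36},{"ax": 0,"ay": 0,"az": 0,"tx": 0,"ty": 0,"tz": 0,"hand": 36},{"ax": 0,"ay": 0,"az": 0,"tx": 0,"ty": 0,"tz": -0.02,"hand": 36},{"ax": 0,"ay": 0,"az": 0,"tx": 0,"ty": 0,"tz": -0.05,"hand": 36},{"ax": 0,"ay": 0,"az": 0,"tx": 0,"ty": 0,"tz": -0.09,"hand": 36}]'

```text
time_s: 14.5
tool_pos: [460.5, 250.9, 175.7]
eef_rot: [[-0.817, 0.104, 0.567], [0.082, 0.995, -0.064], [-0.571, -0.006, -0.821]]
force: [0.2, 1.8, 0.2]
width: 36.0
grasp_force: 0.0
```

Emit:
jog_arm --moves '[{"ax": 0,"ay": 0,"az": 0,"tx": 0,"ty": 0,"tz": -0.04,"hand": 36},{"ax": 0,"ay": 0,"az": 0,"tx": 0,"ty": 0,"tz": -0.04,"hand": 36},{"ax": 0,"ay": 0,"az": 0,"tx": 0,"ty": 0,"tz": -0.04,"hand": 36}]'

```text
time_s: 14.75
tool_pos: [439.1, 255.9, 213.3]
eef_rot: [[-0.813, 0.101, 0.574], [0.083, 0.995, -0.057], [-0.576, 0.001, -0.817]]
force: [-0.8, -0.0, -1.6]
width: 35.8
grasp_force: 0.0
```

```bash
python3 - <<'E'
from h import *
s=readout.observe();T=tool(s);np.save('T8.npy',T);a=eyes.snapshot('wrist');np.save('w8.npy',a);b=eyes.snapshot('side');np.save('s8.npy',b)
print(s['time_s'],T[:3,3],s['force'])
def red(im,x0,x1,y0,y1):
    h=cv2.cvtColor(im,cv2.COLOR_RGB2HSV);m=((h[...,0]<8)|(h[...,0]>172))&(h[...,1]>170)&(h[...,2]>60)
    n,l,st,ce=cv2.connectedComponentsWithStats(m.astype(np.uint8));return [(st[i].tolist(),ce[i].round(1).tolist()) for i in range(1,n) if st[i][4]>25]
print('w',red(a,0,0,0,0));print('s',red(b,0,0,0,0))
m=eyes.camera_model('wrist');M=np.linalg.inv(T@np.array(m['hand_eye']))
def proj(p,m,M):
    q=M@np.r_[p,1];return (m['cx']+m['fx']*q[0]/-q[2],m['cy']-m['fy']*q[1]/-q[2])
ms=eyes.camera_model('side');Ms=np.linalg.inv(np.array(ms['pose']))
for h in(0,9,18):
  for n,x in(('knob',-53),('mouth',82)):
    p=C0+FC@[x,0,h];print(h,n,np.round(proj(p,m,M),1),np.round(proj(p,ms,Ms),1))
p=[proj(C0+FC@[x,y,9],m,M) for x in(-30,30) for y in(-7.5,7.5)];print(np.round(p,1))
E
```

```text
14.75 [439.05700666 255.89596908 213.31156862] [-0.83826917 -0.03442387 -1.60036851]
w [([301, 122, 32, 20, 578], [316.2, 131.6])]
s [([444, 201, 10, 14, 46], [448.3, 208.3]), ([316, 319, 14, 17, 127], [324.1, 328.6])]
0 knob [316.6 134. ] [322.2 325.9]
0 mouth [316.8 277.4] [258.7 288.4]
9 knob [316.5 135.2] [325. 325.]
9 mouth [316.8 282.7] [261.  287.1]
18 knob [316.4 136.6] [327.9 324.1]
18 mouth [316.8 288.4] [263.4 285.7]
[[307.3 164. ]
 [325.8 164. ]
 [308.1 231.6]
 [325.2 231.6]]
```

```bash
python3 - <<'E'
from h import *
a=np.load('w8.npy');h=cv2.cvtColor(a,cv2.COLOR_RGB2HSV)
m=(h[...,0]>14)&(h[...,0]<28)&(h[...,1]>150)&(h[...,2]>60)
for v in list(range(144,184,4))+list(range(212,252,4)):
  print(v,''.join('#' if x else ('r' if 0 else '.') for x in m[v,285:350]))
b=np.load('s8.npy');g=cv2.cvtColor(b,cv2.COLOR_RGB2HSV)
gr=(g[...,1]<70)&(g[...,2]>70)
for v in range(270,336,3): print(v,''.join('#' if x else '.' for x in gr[v,235:335]))
E
```

```text
144 .................................................................
148 .................##..........................##..................
152 .................................................................
156 ..............############............###########................
160 ..............############............###########................
164 ..............############............###########................
168 ..............############............###########................
172 ...............###########............###########................
176 .................................................................
180 .................................................................
212 .................###.........................##..................
216 .................................................................
220 ................##............................#..................
224 ................###########...........##########.................
228 ................###########...........##########.................
232 ................###########...........########
[... 1909 characters left out ...]
................##......######################........................
318 ......................#######.#.#.........................######################....................
321 ....................######.......#.##..####...................#.#########......########.............
324 ..............................####..###.#...#...............##.....####............####.............
327 ....................##......######.....#...###.....##.............................####..............
330 ........................#...#####........................#..........................................
333 .........................#####...............................#......................................
```

Both bead pairs show closed over the shank: the inner gap is about 9.7 mm at each clip, close to the 9 mm at rest. The spindle lies about 2 mm downhill of nominal, inside the 8 mm allowed. The gripper is clear, so I'm handing the job in.

```bash
python3 -c "
from h import *
print(workorder.hand_in())"
```

```text
the job is handed in; nothing more can be done
None
```

The spindle is in the sloped rack, bell end uphill, with both pairs of jaws closed over the shank. The gripper had let go and was clear, and the job was handed in at about 15 s; it gave no verdict.

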